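# Snug a prosthetic leg tube in the alignment vice with the outer knob

### The arm

A 6-joint arm with a two-finger parallel gripper is mounted at the origin on the work surface. World frame = base frame: x ahead of the robot, y to its left, z up, the work surface at z = 0. Lengths are in m, angles in rad, forces in N, time in s.
With the tool pointing down it reaches from about 0.35 to 0.875 m from the base axis. Payload 15.5 kg.
Tool frame: the origin (TCP) lies between the finger pads; the fingertips stand 17 mm ahead of it and the grasp point (between the pads) lies 2 mm behind it; z points along the fingers, y is the line along which they close (so a half turn about z gives the same grasp; the last joint's range is limited). The gripper opens to 85 mm and grips with 20 to 120 N. Pads are 22 mm wide; open, the fingers measure 114 mm over their backs; the gripper's body (76 mm by 85 mm) begins 54 mm behind the grasp point. The pads swing forward as they close: fully open they stand 13 mm farther back than shut.
Start: joints at [-1.312, 0.494, 1.345, -0, 1.302, -0.096], TCP at [0.217, -0.586, 0.248] pointing down, gripper open.
Joint ranges: [-2.91, 2.91], [-0.82, 2.16], [0.22, 2.67], [-1.22, 4.37], [0.12, 2.79], [-3.08, 3.08]. Speed limits (rad/s): [1.89, 1.89, 2.57, 3.01, 3.01, 3.01].

### API

Orientations are given as [roll, pitch, yaw] about the fixed x, y, z axes, in that order (R = Rz(yaw) Ry(pitch) Rx(roll)).
In Python, from plant import monitor, viewer, ctrl gives the robot as it stands.
- The arm moves only by the shell command python3 -m creep 'ROWS'. ROWS is JSON, a list that holds one entry, the list of rows, each a list of 7 numbers: the shift along the tool's x, y, z in m, then the turn, a rotation vector about the tool's x, y, z in degrees, then the opening, from 0 (shut) to 1 (fully open). In form: [[[tx, ty, tz, ax, ay, az, gripper], ...]]. A call has 1 to 10 rows; each row is the pose to reach, as a shift and turn from the pose commanded when the call began, along the tool's axes at that moment; what a row does not reach only later rows make up. A row lasts 1/10 s, in which the tool goes at most 50 mm and 8.59 degrees, less where a joint would pass 70% of its speed; a pose out of reach is approached as far as the arm can. A call with a gripper value outside its range is refused whole. The fingers move at their own pace and stop on an object; the grip force is fixed at half the most. Time passes only in rows, so rows that repeat a pose let the fingers close. It gives the time, the measured TCP pose, the force, the opening and the grip force at its end, in the units of the state.
- monitor.observe(): the state, without advancing time (a new reading comes with each control period).
- viewer.read_camera(name): name is "scene" or "top" or "wrist"; returns (picture, depth): 400x640x3 uint8, red, green, blue; 400x640 float32, m along the optical axis (not along the pixel's ray), 0 where there is no reading.
- viewer.camera_params(name): a dict with "mtx" (3x3 intrinsics, pixels), "dist" ([k1, k2, p1, p2, k3] as OpenCV has them; the pictures are not rectified), "R" (3x3) and "t" (3): a world point X has camera coordinates R X + t. Camera axes: x right, y down, z forward; pixel columns grow to the right and rows downward; lengths in m; the calibration is good to about 2 mm. A picture is of the moment at which its call begins: read the wrist's pose just before it. camera_params takes no time and is no camera call; for the wrist camera it gives the pose at the moment of the call.
- ctrl.finish_job(): hands the job in; it is judged then, once.
The state is a dict: "t": time; "q": joint angles; "qd": joint speeds; "effort": joint torques, N m; "tool_pos": TCP position; "tool_rot": TCP orientation; "contact_force": force on the tool from outside, world axes, zero at the start; "wrist_torque": the same for the moment, N m; "grip_width": finger opening in m; "gripper_force": force on a finger pad.
Only numpy, scipy, OpenCV 4.12 (cv2) and the standard library are available. Lean on these libraries where they do the work, as an engineer would, in place of code of your own. Each camera call takes 0.05 s, during which the arm holds its last target. There are 200 camera calls.

### The job

Stand the aluminium leg tube upright in the alignment vice between its red jaw and its V stop, let go of it, then turn the big black outer ring of the knob pair clockwise until the jaw holds the tube snugly, with about 15 newtons (its thin wall is spoilt by twice that). Do not turn the small red trim knob in the middle of the ring, and leave everything else on the bench where it is; let go of the ring at the end.

Things in the scene. Friction and masses are not known exactly. Their poses are not given: they have to be found in the camera images.
- pylon: the leg tube: bright aluminium, blue band near its foot, standing upright on the bench, 34 mm diameter, 95 mm tall, about 0.2 kg. Origin: centre of its underside, z up.
- black_tube: another tube, black with a grey band, 34 mm diameter, 75 mm tall, standing near by; not wanted. Origin: centre of its underside.
- jig: the alignment vice, fixed: blue base plate 120 (its x) x 280 (its y) x 12 mm; green gear head 90 x 90 mm, 53 mm high, at its +y end. Origin: centre of the plate's underside. Jaws close along y. A steel V stop (90 degree V open to +y, top 52 mm above the bench) stands near the -y end; where along y it is clamped varies by 5 mm either way and is not measured. The red jaw faces it from +y.
- nest (a point): on the base plate's top (12 mm above the bench), on its middle line, in the gap between stop and open jaw; axes as the vice's. A tube stood with its axis within 3 mm of the point 1.5 mm to +y of here clears both. The closing jaw slides it along the plate into the V, which centres it: its axis is then 9 mm (plus or minus 5) to -y of here.
- jaw: the red moving jaw: 50 mm wide (x), 12 mm thick (y), top 50 mm above the bench. Origin: middle of its flat gripping (-y) face, at the plate's top. It moves to -y by 12 mm per radian of the ring, on a spring of about 8 N per mm, so its force rises once the tube is home in the V. 7 to 25 N is snug; above 32 N spoils the tube.
- ring (a joint): the big black outer ring of the knob pair (knurled, yellow mark), 58 mm diameter, vertical axis, 54 to 80 mm above the bench on the gear head. In rad, grows clockwise seen from above, which closes the jaw; range 0 to 4; stays where it is left. Turning it takes about 0.42 N m of friction, plus 0.012 N m for each newton on the jaw (0.18 N m more at 15 N).
- ring_grip (a point): on the common axis of the two knobs, at mid-height of the ring (67 mm above the bench).
- trim (a joint): the small red inner knob, 24 mm diameter, on the same axis, standing above the ring from 81 to 101 mm above the bench. Angle in rad, grows clockwise. It turns easily (0.06 N m); it sets a small brass datum pointer on the plate's +x edge (12 mm tall, 3 mm per rad), not the jaw, and has been set already: it must stay as it is.
- trim_mark (a point): the end of the white line on top of the red trim knob, 11 mm from its axis, 101 mm above the bench; it moves if that knob is turned.
- glue_can: white and yellow can, 72 mm diameter, 110 mm tall, bystander. Origin: centre of its underside.
- tin: open steel cup, 80 mm diameter, 90 mm tall, bystander. Origin: centre of its underside.
- foot: brown artificial foot with a short ankle, about 215 x 86 x 100 mm, bystander. Origin: centre of its sole.
- mallet: hammer lying on the bench at the right, bystander.
- wrench: wrench lying on the bench at the left, bystander.
- sand_block: cork sanding block, 100 x 60 x 35 mm, bystander. Origin: centre of its underside.
Mind the look-alikes: they are no part of the job. Leave any orange look-alike of the pylon alone.

How it is judged:
By the outcome, as a careful person would: the job done as asked, in the order asked, and still so for the second after the job is handed in, with the robot touching nothing.
It also fails if it takes over 72 s, if anything falls off the work surface, if the arm or the gripper's body presses on something with over 40 N, if the wrist force passes 120 N, or if a joint passes its speed limit or range.

## Working session

There is one attempt and no reset: what is moved stays moved. The work goes in short steps, Python scripts to look and compute and a shell command to move; the robot and the scene stay as the last step left them, time stands still between calls to the robot, and variables do not carry over. Pictures are saved under pics/ and viewed, at most 10 in all, crops included, and the job is handed in when it is done.

```bash
ls; mkdir -p pics
python3 - <<'E'
from plant import monitor, viewer
import cv2, numpy as np
print(monitor.observe())
for n in ("top","scene"):
    im,d=viewer.read_camera(n); np.savez(f"pics/{n}.npz",im=im,d=d)
    cv2.imwrite(f"pics/{n}0.png",im[:,:,::-1])
    print(n,viewer.camera_params(n))
E
```

```text
pics
{'t': 0.0, 'q': array([-1.31147427e+00,  4.94160203e-01,  1.34613468e+00, -3.24799103e-05,
        1.30245912e+00, -9.55205574e-02]), 'qd': array([-0.00015109, -0.00075722,  0.00059536,  0.00052523,  0.00022744,
        0.00105675]), 'effort': array([-6.20298553e-03, -8.82173896e+01, -3.83876288e+01, -6.44276461e-04,
        1.03224133e-02, -9.39686686e-06]), 'tool_pos': array([ 0.21704858, -0.58575073,  0.24771332]), 'tool_rot': array([-3.14043361e+00, -7.95991105e-05,  3.54851193e-01]), 'contact_force': array([-0.14386595, -0.55778752,  0.98298794]), 'wrist_torque': array([-0.00762889,  0.00792603,  0.00992313]), 'gripper_force': 0.0, 'grip_width': 0.08536666186600188}
top {'mtx': array([[392.34628846,   0.        , 320.9929552 ],
       [  0.        , 392.34628846, 198.92901048],
       [  0.        ,   0.        ,   1.        ]]), 'dist': array([-0.06105789,  0.        ,  0.        ,  0.        ,  0.        ]), 'R': array([[-0.02809833, -0.99948034, -0.01579679],
       [-0.99562715,  0.02939147, -0.08867201],
       [ 0.08909022,  0.01323618, -0.99593561]]), 't': array([0.07592856, 0.56596524, 1.24109249])}
scene {'mtx': array([[385.13575687,   0.        , 321.73758795],
       [  0.        , 385.13575687, 195.1552516 ],
       [  0.        ,   0.        ,   1.        ]]), 'dist': array([-0.03932986,  0.        ,  0.        ,  0.        ,  0.        ]), 'R': array([[ 0.79816421,  0.60210271,  0.02015499],
       [ 0.45674555, -0.58298163, -0.67194935],
       [-0.39283253,  0.54553162, -0.7403228 ]]), 't': array([-0.49632122, -0.18051853,  1.3748297 ])}
```

View pics/top0.png

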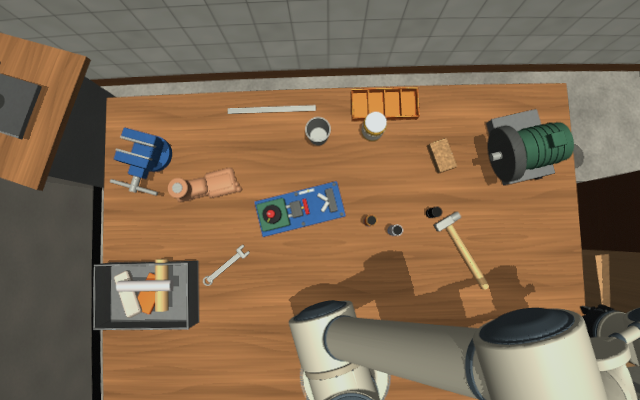

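View pics/scene0.png

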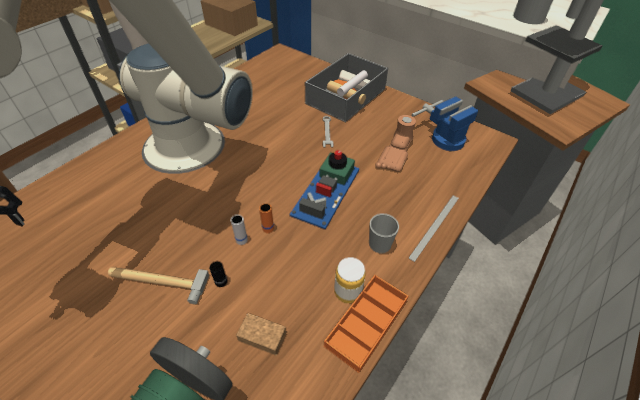

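The tube candidates, in top-view pixels, are silver with a blue band (397,230), orange (370,220) and black (433,212). The silver one fits the description. I'll measure it and confirm with one enlarged crop.

```bash
cat > h.py <<'E'
import cv2, numpy as np
from plant import viewer
def ray(P,uv,z):
    """pixels Nx2 -> world points on plane z"""
    p=cv2.undistortPoints(np.float64(uv).reshape(-1,1,2),P["mtx"],P["dist"]).reshape(-1,2)
    d=np.c_[p,np.ones(len(p))]@P["R"]; c=-P["R"].T@P["t"]
    return c+d*((z-c[2])/d[:,2])[:,None]
def pts(P,uv,dep):
    p=cv2.undistortPoints(np.float64(uv).reshape(-1,1,2),P["mtx"],P["dist"]).reshape(-1,2)
    return (np.c_[p,np.ones(len(p))]*dep[:,None]-P["t"])@P["R"]
def cloud(name,im,d,box,P=None):
    P=P or viewer.camera_params(name); u0,v0,u1,v1=box
    v,u=np.mgrid[v0:v1,u0:u1]; m=(d[v,u]>0).ravel()
    uv=np.c_[u.ravel(),v.ravel()][m]
    return uv,pts(P,uv,d[v,u].ravel()[m]),cv2.cvtColor(im,cv2.COLOR_RGB2HSV)[v,u].reshape(-1,3)[m]
E
python3 - <<'E'
from h import *
T=np.load("pics/top.npz");S=np.load("pics/scene.npz")
a=cv2.resize(S["im"][190:300,190:300],(400,400),interpolation=2)
b=cv2.resize(T["im"][170:250,245:355],None,fx=400/110,fy=400/110,interpolation=2)
o=np.zeros((400,800,3),np.uint8);o[:,:400]=a;o[:b.shape[0],400:400+b.shape[1]]=b[:400,:400]
cv2.imwrite("pics/crop1.png",o[:,:,::-1])
for n,box in (("silver",(385,218,410,242)),("orange",(358,208,382,228)),("black",(422,202,443,222))):
    uv,X,h=cloud("top",T["im"],T["d"],box); m=X[:,2]>.06
    print(n,m.sum(),X[m].mean(0),X[m].min(0),X[m].max(0))
uv,X,h=cloud("scene",S["im"],S["d"],(226,210,250,245)); m=X[:,2]>.085
print("silver scene",m.sum(),X[m].mean(0),X[m].min(0),X[m].max(0))
P=viewer.camera_params("top")
H=cv2.cvtColor(T["im"],cv2.COLOR_RGB2HSV)[170:250,245:355]
blue=cv2.inRange(H,(100,90,40),(125,255,255)); green=cv2.inRange(H,(50,60,20),(95,255,255));
red=cv2.inRange(H,(0,150,70),(6,255,255))|cv2.inRange(H,(172,150,70),(180,255,255))
v,u=np.nonzero(blue); W=ray(P,np.c_[u+245,v+170],.012)
W=W[:,:2]; print("blue minrect",cv2.minAreaRect(np.float32(W)),cv2.boxPoints(cv2.minAreaRect(np.float32(W))).tolist())
v,u=np.nonzero(green); W=ray(P,np.c_[u+245,v+170],.053); r=cv2.minAreaRect(np.float32(W[:,:2]));print("green",r)
n,l,st,c=cv2.connectedComponentsWithStats(red)
for i in range(1,n):
    if st[i,4]>8:
        uv=c[i]+[245,170]; print("red",st[i],uv,ray(P,[uv],.101),ray(P,[uv],.05))
uv,X,h=cloud("top",T["im"],T["d"],(250,195,290,235)); m=(X[:,2]>.07); m2=X[:,2]>.09
print("ring",m.sum(),(X[m].min(0)+X[m].max(0))/2,X[m].max(0)-X[m].min(0),"trim",m2.sum(),X[m2].mean(0))
E
```

```text
silver 116 [ 0.4624197  -0.16573159  0.0928075 ] [ 0.44539961 -0.1845043   0.06078564] [ 0.47913213 -0.15124491  0.10075989]
orange 107 [ 0.49383159 -0.08891318  0.09390313] [ 0.4779403  -0.10715433  0.06240906] [ 0.51127402 -0.07354342  0.1011023 ]
black 108 [ 0.51482009 -0.29669633  0.07481486] [ 0.49972828 -0.31555955  0.06293899] [ 0.53108029 -0.28036758  0.08040552]
silver scene 122 [ 0.4630831  -0.17226232  0.09416232] [ 0.44452211 -0.18743549  0.08509172] [ 0.47838284 -0.15381202  0.09903303]
blue minrect ((0.539704442024231, 0.1308017075061798), (0.11750520765781403, 0.2762612998485565), 12.402071952819824) [[0.45265644788742065, 0.25309067964553833], [0.5119892954826355, -0.016723932698369026], [0.6267524361610413, 0.008512735366821289], [0.5674195885658264, 0.2783273458480835]]
green ((0.521394670009613, 0.21278919279575348), (0.08914180845022202, 0.08959125727415085), 12.424400329589844)
red [58 29  6 15 54] [305.5 206. ] [[0.54104523 0.10618624 0.101     ]] [[0.54474162 0.10890979 0.05      ]]
red [22 40  8  8 48] [270.625      213.47916667] [[0.52137001 0.21269895 0.101     ]] [[0.52422064 0.22000105 0.05      ]]
ring 280 [0.52404484 0.21200008 0.08877241] [0.05631445 0.05636023 0.03292437] trim 47 [0.52296404 0.21228949 0.10067104]
```

View pics/crop1.png

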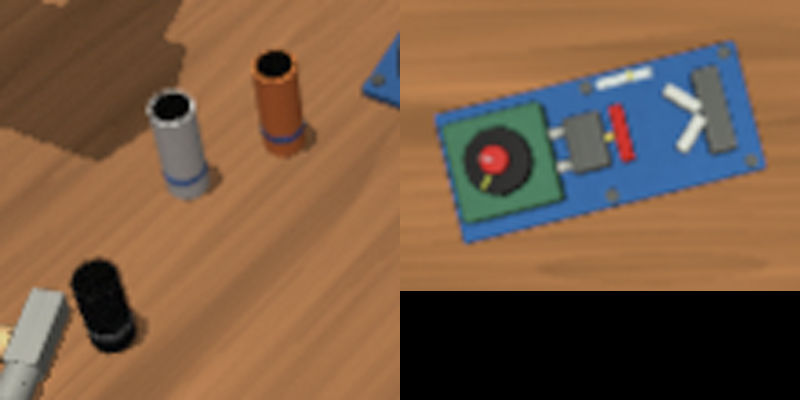

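The crop shows the tubes on the left and the vice on the right:
- **Tubes:** the silver tube with the blue band at its foot is the pylon. The orange look-alike is to its right and the black tube is below.
- **Vice:** the red jaw is at about (305,206) in the top view, and the ring is at about (270,213).

Next I'll look at the vice from closer up with the wrist camera, so I'm working out that move.

```bash
cat >> h.py <<'E'
from scipy.spatial.transform import Rotation as Ro
from plant import monitor
def go(xyz,yaw_deg):
    """shift (tool axes, m) and turn (deg rotvec) to tool-down pose"""
    s=monitor.observe(); R0=Ro.from_euler("xyz",s["tool_rot"])
    R1=Ro.from_euler("xyz",[np.pi,0,np.radians(yaw_deg)])
    print("now",s["tool_pos"].round(4),np.degrees(s["tool_rot"]).round(2),"t",s["t"])
    print("shift",R0.inv().apply(np.array(xyz)-s["tool_pos"]).round(4),"turn",np.degrees((R0.inv()*R1).as_rotvec()).round(2))
E
python3 - <<'E'
from h import *
s=monitor.observe();P=viewer.camera_params("wrist");R0=Ro.from_euler("xyz",s["tool_rot"])
c=-P["R"].T@P["t"];print("cam in tool",R0.inv().apply(c-s["tool_pos"]),"axis",R0.inv().apply(P["R"][2]),P["mtx"][0,0])
go([.47,.07,.30],102.4)
E
```

```text
cam in tool [ 0.07480776 -0.00058206 -0.12547345] axis [-0.28560054 -0.00101977  0.95834821] 351.3143099310581
now [ 0.217  -0.5858  0.2477] [-1.7994e+02 -1.0000e-02  2.0320e+01] t 0.1
shift [ 0.465  -0.5272 -0.0516] turn [-5.000e-02 -5.000e-02 -8.208e+01]
```

Run:
```python
from h import *
go([.546,.103,.26],102.4)
```

```text
now [ 0.217  -0.5858  0.2477] [-1.7994e+02 -1.0000e-02  2.0320e+01] t 0.1
shift [ 0.5477 -0.5317 -0.0116] turn [-5.000e-02 -5.000e-02 -8.208e+01]
```

```bash
R='[0.548,-0.532,-0.012,0,0,-82.1,1]'; python3 -m creep '[[[0.548,-0.532,-0.012,0,0,-82.1,1],[0.548,-0.532,-0.012,0,0,-82.1,1],[0.548,-0.532,-0.012,0,0,-82.1,1],[0.548,-0.532,-0.012,0,0,-82.1,1],[0.548,-0.532,-0.012,0,0,-82.1,1],[0.548,-0.532,-0.012,0,0,-82.1,1],[0.548,-0.532,-0.012,0,0,-82.1,1],[0.548,-0.532,-0.012,0,0,-82.1,1],[0.548,-0.532,-0.012,0,0,-82.1,1],[0.548,-0.532,-0.012,0,0,-82.1,1]]]'
python3 - <<'E'
from h import *
go([.546,.103,.26],102.4)
E
```

```text
t: 1.1
tool_pos: [0.4329, -0.1329, 0.2562]
tool_rot: [3.142, -0.0, 1.794]
contact_force: [0.1, -0.1, -0.9]
grip_width: 0.0852
gripper_force: 0.0
now [ 0.4329 -0.1329  0.2562] [180.    -0.   102.76] t 1.1
shift [ 0.2051  0.1624 -0.0038] turn [ 0.   -0.    0.36]
```

```bash
python3 -m creep '[[[0.205,0.162,-0.004,0,0,0.4,1],[0.205,0.162,-0.004,0,0,0.4,1],[0.205,0.162,-0.004,0,0,0.4,1],[0.205,0.162,-0.004,0,0,0.4,1],[0.205,0.162,-0.004,0,0,0.4,1],[0.205,0.162,-0.004,0,0,0.4,1],[0.205,0.162,-0.004,0,0,0.4,1],[0.205,0.162,-0.004,0,0,0.4,1]]]'
python3 - <<'E'
from h import *
go([.546,.103,.26],102.4)
P=viewer.camera_params("wrist"); im,d=viewer.read_camera("wrist"); np.savez("pics/w1.npz",im=im,d=d,**P)
cv2.imwrite("pics/w1.png",im[:,:,::-1])
E
```

```text
t: 1.9
tool_pos: [0.546, 0.0995, 0.2598]
tool_rot: [-3.141, 0.0, 1.781]
contact_force: [0.0, 0.3, -0.7]
grip_width: 0.0854
gripper_force: 0.0
now [0.546  0.0995 0.2598] [-1.7994e+02  1.0000e-02  1.0204e+02] t 1.9
shift [ 0.0034  0.0007 -0.0002] turn [-0.06  0.01 -0.36]
```

View pics/w1.png

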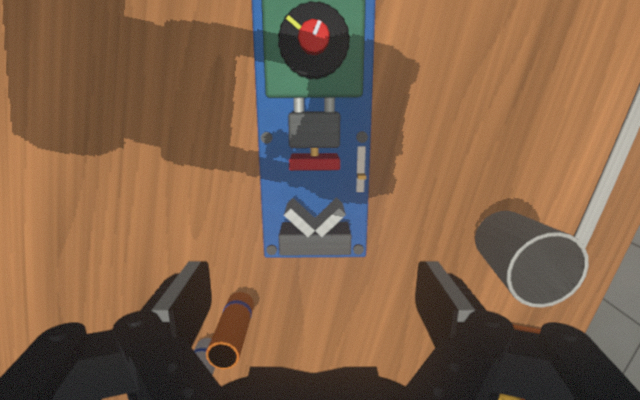

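The picture shows:
- ring at (314,40), trim knob at (314,35)
- red jaw at (314,162)
- V stop at (315,220)
- plate edges at about x = 262 and 370

Next: the jig frame, jaw face and V lines.

Run:
```python
from h import *
Z=np.load("pics/w1.npz");P={k:Z[k] for k in("mtx","dist","R","t")};im,d=Z["im"],Z["d"]
H=cv2.cvtColor(im,cv2.COLOR_RGB2HSV)
uv,X,h=cloud("w",im,d,(240,0,385,262),P)
# plate bottom edge / axis from blue mask
bl=cv2.inRange(H,(100,90,30),(125,255,255)); bl[:,:240]=0;bl[:,385:]=0;bl[262:]=0
L=[];Rr=[]
for v in range(100,250,5):
    u=np.nonzero(bl[v])[0]; L.append((u.min(),v));Rr.append((u.max()+1,v))
L=ray(P,L,.012);Rr=ray(P,Rr,.012)
for q in(L,Rr):
    f=cv2.fitLine(np.float32(q[:,:2]),cv2.DIST_HUBER,0,.01,.01).ravel(); print("edge",f,np.degrees(np.arctan2(f[1],f[0])))
mid=(L+Rr)/2
f=cv2.fitLine(np.float32(mid[:,:2]),cv2.DIST_HUBER,0,.01,.01).ravel(); yj=f[:2]*np.sign(f[1]); xj=np.array([yj[1],-yj[0]])
print("mid",f,"yaw",np.degrees(np.arctan2(-yj[0],yj[1])),"width",np.linalg.norm((L-Rr)[:,:2],axis=1).mean())
v=[np.nonzero(bl[:,u])[0].max()+1 for u in range(270,362,4)]
E=ray(P,np.c_[range(270,362,4),v],.012)[:,:2]; o=f[2:]
print("end y'",np.median((E-o)@yj))
y0=np.median((E-o)@yj)+.14; O=o+yj*y0
loc=lambda W:np.c_[(W[:,:2]-O)@xj,(W[:,:2]-O)@yj]
print("jig origin",O)
red=(h[:,1]>150)&((h[:,0]<8)|(h[:,0]>172))
rj=red&(uv[:,1]>140); a=loc(X[rj]); print("jaw z",np.percentile(X[rj,2],[5,50,95]))
W=loc(ray(P,uv[rj],.05)); print("jaw ray x",W[:,0].min(),W[:,0].max()," y",np.percentile(W[:,1],[1,50,99]))
t=red&(uv[:,1]<60); W=ray(P,uv[t],.101); c=(W.min(0)+W.max(0))/2;print("trim",c,loc(c[None]))
m=(X[:,2]>.075)&(X[:,2]<.09)&(uv[:,1]<85); print("ring",X[m].min(0),X[m].max(0),loc(X[m]).min(0),loc(X[m]).max(0))
# V stop: top points and V profile
m=(X[:,2]>.046)&(X[:,2]<.056)&(uv[:,1]>190); W=loc(ray(P,uv[m],.052))
for xa in np.arange(-.034,.035,.004):
    k=abs(W[:,0]-xa)<.002
    if k.any(): print(round(xa,3),(W[k,1].min()*1e3).round(1),(W[k,1].max()*1e3).round(1))
o2=im[140:260,250:380];cv2.imwrite("pics/w1c.png",cv2.resize(o2,None,fx=4.5,fy=4.5,interpolation=2)[:,:,::-1])
```

```text
edge [ 0.21685465 -0.9762039   0.49249148  0.0868887 ] -77.47564
edge [ 0.21473837 -0.97667164  0.6060088   0.11508042] -77.599815
mid [ 0.21657918 -0.9762651   0.55427897  0.07822023] yaw 12.508189 width 0.11694317777293659
end y' -0.08219567154349532
jig origin [0.54175976 0.13465258]
jaw z [0.04817345 0.04968322 0.05098649]
jaw ray x -0.02386238363406736 0.022659317632985516  y [-0.028509   -0.02280336 -0.01574217]
trim [0.52364096 0.21478389 0.101     ] [[-0.00033397  0.08215356]]
ring [0.4943201  0.18628342 0.07517311] [0.55254984 0.24472446 0.08908504] [-0.02921433  0.05383927] [0.02866    0.11267003]
-0.034 -117.4 -92.9
-0.03 -117.4 -70.5
-0.026 -117.4 -66.3
-0.022 -117.4 -67.4
-0.018 -117.5 -70.5
-0.014 -117.5 -74.8
-0.01 -117.5 -80.1
-0.006 -117.6 -83.4
-0.002 -117.6 -87.7
0.002 -117.6 -85.6
0.006 -117.7 -81.3
0.01 -117.7 -78.2
0.014 -117.7 -74.0
0.018 -117.8 -69.8
0.022 -117.8 -66.7
0.026 -117.9 -67.8
0.03 -117.9 -70.9
0.034 -117.9 -93.4
```

View pics/w1c.png

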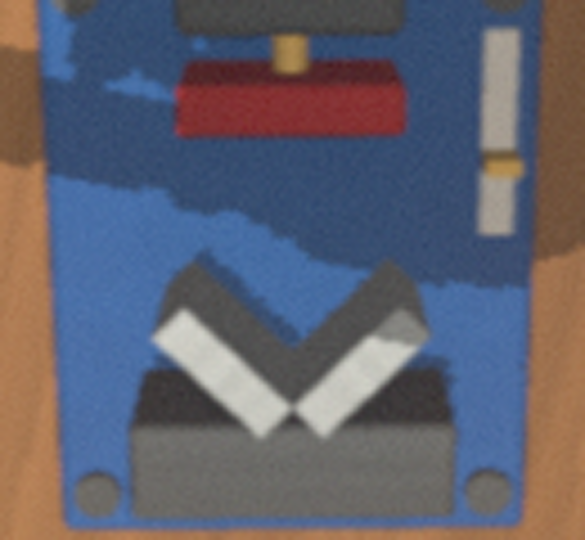

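V apex is at y' of about -89 mm, so the seated axis is at about -65. The jaw face is at about -29, so I'll place the axis at about y' = -52. Now to the pylon, hovering above it.

Run:
```python
from h import *
go([.462,-.1695,.20],102.5)
```

```text
now [0.546  0.099  0.2599] [-1.7995e+02  1.0000e-02  1.0198e+02] t 1.95
shift [-0.2452 -0.1378  0.0601] turn [-0.05  0.01 -0.52]
```

```bash
python3 -m creep '[[[-0.245,-0.138,0.06,0,0,-0.5,1],[-0.245,-0.138,0.06,0,0,-0.5,1],[-0.245,-0.138,0.06,0,0,-0.5,1],[-0.245,-0.138,0.06,0,0,-0.5,1],[-0.245,-0.138,0.06,0,0,-0.5,1],[-0.245,-0.138,0.06,0,0,-0.5,1],[-0.245,-0.138,0.06,0,0,-0.5,1],[-0.245,-0.138,0.06,0,0,-0.5,1],[-0.245,-0.138,0.06,0,0,-0.5,1]]]'
python3 - <<'E'
from h import *
P=viewer.camera_params("wrist"); im,d=viewer.read_camera("wrist")
cv2.imwrite("pics/w2.png",im[:,:,::-1])
uv,X,h=cloud("w",im,d,(0,0,640,400),P)
m=(np.hypot(X[:,0]-.462,X[:,1]+.1695)<.035)&(X[:,2]>.090)&(X[:,2]<.099)
W=ray(P,uv[m],.095)
print(m.sum(),X[m].min(0),X[m].max(0),"c",(W.min(0)+W.max(0))/2,"size",W.max(0)-W.min(0))
c=(W.min(0)+W.max(0))/2
go([c[0],c[1],.07],102.5)
E
```

```text
t: 2.85
tool_pos: [0.4624, -0.1682, 0.2004]
tool_rot: [3.141, 0.0, 1.789]
contact_force: [0.3, 0.1, 0.0]
grip_width: 0.0855
gripper_force: 0.0
1801 [ 0.44563238 -0.18389575  0.09019125] [ 0.47933607 -0.15058651  0.0975013 ] c [ 0.46246308 -0.16653306  0.095     ] size [0.03361854 0.03383948 0.        ]
now [ 0.4626 -0.1678  0.2004] [1.7998e+02 1.0000e-02 1.0254e+02] t 2.9
shift [1.300e-03 1.000e-04 1.304e-01] turn [0.02 0.01 0.04]
```

View pics/w2.png

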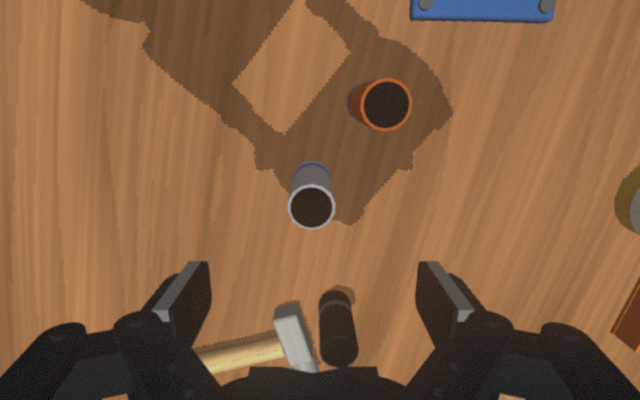

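The silver tube, at (311,207), is centred between the fingers. The black tube and the mallet are clear of them, so I'll descend and grip.

```bash
python3 -m creep '[[[0.001,0,0.04,0,0,0,1],[0.001,0,0.08,0,0,0,1],[0.001,0,0.11,0,0,0,1],[0.001,0,0.13,0,0,0,1],[0.001,0,0.13,0,0,0,0],[0.001,0,0.13,0,0,0,0],[0.001,0,0.13,0,0,0,0],[0.001,0,0.13,0,0,0,0],[0.001,0,0.13,0,0,0,0],[0.001,0,0.13,0,0,0,0]]]';  python3 -m creep '[[[0,0,0,0,0,0,0],[0,0,0,0,0,0,0]]]'
```

```text
t: 3.9
tool_pos: [0.4632, -0.1675, 0.0714]
tool_rot: [3.14, 0.001, 1.789]
contact_force: [-0.4, 0.7, 9.7]
grip_width: 0.0326
gripper_force: 58.2
t: 4.1
tool_pos: [0.4632, -0.1675, 0.0714]
tool_rot: [3.14, 0.001, 1.789]
contact_force: [-0.3, 1.2, 7.7]
grip_width: 0.033
gripper_force: 58.2
```

```bash
python3 -m creep '[[[0,0,-0.02,0,0,0,0],[0,0,-0.06,0,0,0,0],[0,0,-0.10,0,0,0,0],[0,0,-0.13,0,0,0,0],[0,0,-0.13,0,0,0,0]]]'
python3 - <<'E'
from h import *
go([.5525,.083,.20],102.5)
E
```

```text
t: 4.6
tool_pos: [0.4642, -0.168, 0.2045]
tool_rot: [3.136, 0.005, 1.79]
contact_force: [-0.5, 0.5, -3.4]
grip_width: 0.0327
gripper_force: 60.1
now [ 0.4642 -0.168   0.2045] [179.66   0.28 102.54] t 4.6
shift [0.2259 0.1407 0.0042] turn [0.34 0.28 0.04]
```

```bash
python3 -m creep '[[[0.034,0.021,0.001,0,0,0,0],[0.068,0.042,0.002,0,0,0,0],[0.102,0.063,0.002,0,0,0,0],[0.136,0.084,0.003,0,0,0,0],[0.17,0.105,0.004,0,0,0,0],[0.2,0.125,0.004,0,0,0,0],[0.226,0.141,0.004,0,0,0,0],[0.226,0.141,0.004,0,0,0,0],[0.226,0.141,0.004,0,0,0,0]]]'
python3 - <<'E'
from h import *
P=viewer.camera_params("wrist"); im,d=viewer.read_camera("wrist")
cv2.imwrite("pics/w3.png",im[:,:,::-1])
go([.5525,.083,.12],102.5)
E
```

```text
t: 5.5
tool_pos: [0.5506, 0.0844, 0.1955]
tool_rot: [-3.141, -0.0, 1.791]
contact_force: [-0.1, -0.7, -2.5]
grip_width: 0.0329
gripper_force: 60.3
now [0.5505 0.0837 0.1956] [-179.94    0.    102.55] t 5.55
shift [-0.0012  0.0019  0.0756] turn [-0.06  0.    0.05]
```

View pics/w3.png

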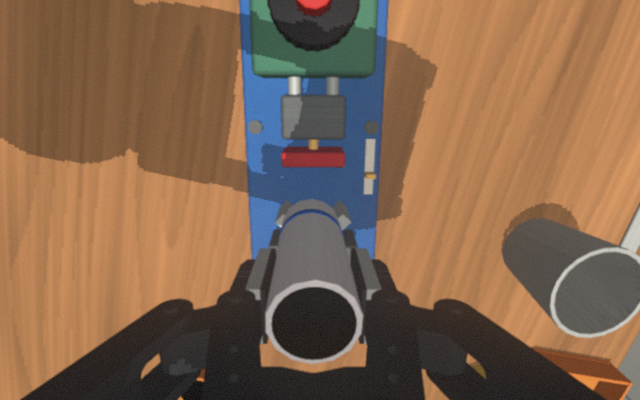

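The tube is held upright with its blue-band foot down, in line with the V (apex x≈314) and short of the jaw at (314,158). I'll lower it, slowly at the end.

```bash
python3 -m creep '[[[-0.001,0.002,0.03,0,0,0,0],[-0.001,0.002,0.06,0,0,0,0],[-0.001,0.002,0.085,0,0,0,0],[-0.001,0.002,0.098,0,0,0,0],[-0.001,0.002,0.103,0,0,0,0],[-0.001,0.002,0.106,0,0,0,0],[-0.001,0.002,0.108,0,0,0,0],[-0.001,0.002,0.108,0,0,0,0]]]'; python3 -m creep '[[[0,0,0.001,0,0,0,0],[0,0,0.002,0,0,0,0],[0,0,0.002,0,0,0,0]]]'
```

```text
t: 6.35
tool_pos: [0.5536, 0.0834, 0.0888]
tool_rot: [3.141, 0.0, 1.789]
contact_force: [0.3, -1.4, -2.5]
grip_width: 0.0329
gripper_force: 60.3
t: 6.65
tool_pos: [0.5533, 0.0834, 0.0863]
tool_rot: [3.141, 0.0, 1.79]
contact_force: [0.0, -0.2, -3.0]
grip_width: 0.033
gripper_force: 60.3
```

```bash
python3 -m creep '[[[0,0,0.001,0,0,0,0],[0,0,0.002,0,0,0,0],[0,0,0.002,0,0,0,0]]]'; python3 -m creep '[[[0,0,0.001,0,0,0,0],[0,0,0.0015,0,0,0,0],[0,0,0.0015,0,0,0,0]]]'
```

```text
t: 6.95
tool_pos: [0.5532, 0.0834, 0.084]
tool_rot: [-3.141, -0.0, 1.789]
contact_force: [-0.5, 0.2, -2.6]
grip_width: 0.0328
gripper_force: 60.3
t: 7.25
tool_pos: [0.5533, 0.0834, 0.0834]
tool_rot: [3.141, 0.0, 1.789]
contact_force: [-3.9, -0.7, 14.8]
grip_width: 0.0326
gripper_force: 62.2
```

```bash
python3 -m creep '[[[0,0,-0.001,0,0,0,0],[0,0,-0.001,0,0,0,1],[0,0,-0.001,0,0,0,1],[0,0,-0.001,0,0,0,1],[0,0,-0.001,0,0,0,1],[0,0,-0.001,0,0,0,1],[0,0,-0.001,0,0,0,1],[0,0,-0.001,0,0,0,1]]]'; python3 -m creep '[[[0,0,-0.03,0,0,0,1],[0,0,-0.07,0,0,0,1],[0,0,-0.11,0,0,0,1],[0,0,-0.13,0,0,0,1],[0,0,-0.13,0,0,0,1]]]'
python3 - <<'E'
from h import *
P=viewer.camera_params("wrist"); im,d=viewer.read_camera("wrist")
cv2.imwrite("pics/w4.png",im[:,:,::-1])
uv,X,h=cloud("w",im,d,(0,0,640,400),P)
m=(np.hypot(X[:,0]-.5533,X[:,1]-.0834)<.03)&(X[:,2]>.10)
W=ray(P,uv[m],.107); c=(W.min(0)+W.max(0))/2; print("tube",c,W.max(0)-W.min(0),X[m].max(0))
O=np.array([.54176,.13465]);y=np.array([-.2166,.9763]);x=np.array([.9763,.2166])
print("tube local",(c[:2]-O)@x,(c[:2]-O)@y)
red=(h[:,1]>150)&((h[:,0]<8)|(h[:,0]>172)); k=red&(X[:,2]>.096)&(X[:,1]>.18)
W=ray(P,uv[k],.101);print("trim",(W.min(0)+W.max(0))/2,W.max(0)-W.min(0))
k=(h[:,1]<60)&(h[:,2]>150)&(X[:,2]>.095)&(np.hypot(X[:,0]-.523,X[:,1]-.214)<.014)
W=ray(P,uv[k],.101);print("mark",k.sum(),W.mean(0))
s=monitor.observe();print(s["q"],s["wrist_torque"])
E
```

```text
t: 8.05
tool_pos: [0.5532, 0.0834, 0.0836]
tool_rot: [-3.142, -0.0, 1.789]
contact_force: [-0.7, 0.2, -0.1]
grip_width: 0.0856
gripper_force: 0.0
t: 8.55
tool_pos: [0.5547, 0.0835, 0.2167]
tool_rot: [3.136, 0.001, 1.79]
contact_force: [-1.0, 0.1, -0.1]
grip_width: 0.0853
gripper_force: 0.0
tube [ 0.58381247 -0.004158    0.107     ] [2.09885119e-01 2.12237758e-01 5.55111512e-17] [0.57480601 0.10736072 0.29171418]
tube local 0.010990015148505115 -0.1446268175961753
trim [0.52462122 0.20866198 0.101     ] [2.09085860e-02 1.10357355e-02 5.55111512e-17]Traceback (most recent call last):
  File "<stdin>", line 12, in <module>
  File "h.py", line 5, in ray
    p=cv2.undistortPoints(np.float64(uv).reshape(-1,1,2),P["mtx"],P["dist"]).reshape(-1,2)
      ~~~~~~~~~~~~~~~~~~~^^^^^^^^^^^^^^^^^^^^^^^^^^^^^^^^^^^^^^^^^^^^^^^^^^^
cv2.error: OpenCV(4.12.0) /io/opencv/modules/calib3d/src/undistort.dispatch.cpp:347: error: (-215:Assertion failed) CV_IS_MAT(_src) && CV_IS_MAT(_dst) && (_src->rows == 1 || _src->cols == 1) && (_dst->rows == 1 || _dst->cols == 1) && _src->cols + _src->rows - 1 == _dst->rows + _dst->cols - 1 && (CV_MAT_TYPE(_src->type) == CV_32FC2 || CV_MAT_TYPE(_src->type) == CV_64FC2) && (CV_MAT_TYPE(_dst->type) == CV_32FC2 || CV_MAT_TYPE(_dst->type) == CV_64FC2) in function 'cvUndistortPointsInternal'
```

View pics/w4.png

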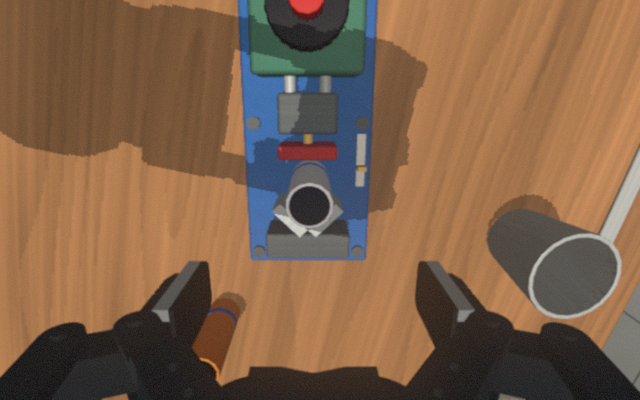

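The tube stands at (310,205) between the V and the jaw at (307,151), and it is released. Next: the ring.

Run:
```python
from h import *
go([.523,.2145,.17],165)
```

```text
now [0.5538 0.0834 0.2149] [1.7984e+02 3.0000e-02 1.0253e+02] t 8.6
shift [ 0.1347 -0.0018  0.0448] turn [  0.12   0.11 -62.47]
```

```bash
python3 -m creep '[[[0.04,-0.001,0.005,0,0,-8.5,1],[0.08,-0.002,0.01,0,0,-17,1],[0.115,-0.002,0.02,0,0,-25.5,1],[0.135,-0.002,0.03,0,0,-34,1],[0.135,-0.002,0.045,0,0,-42.5,1],[0.135,-0.002,0.045,0,0,-51,1],[0.135,-0.002,0.045,0,0,-59.5,1],[0.135,-0.002,0.045,0,0,-62.5,1],[0.135,-0.002,0.045,0,0,-62.5,1]]]'
python3 - <<'E'
from h import *
P=viewer.camera_params("wrist"); im,d=viewer.read_camera("wrist")
uv,X,h=cloud("w",im,d,(0,0,640,400),P)
k=(X[:,2]>.076)&(X[:,2]<.084)&(np.hypot(X[:,0]-.523,X[:,1]-.214)<.036)
W=X[k]; print("ring",(W.min(0)+W.max(0))/2,W.max(0)-W.min(0))
k=(h[:,1]>150)&((h[:,0]<8)|(h[:,0]>172))&(X[:,2]>.098)&(np.hypot(X[:,0]-.523,X[:,1]-.214)<.036)
W=ray(P,uv[k],.101);print("trim",(W.min(0)+W.max(0))/2,W.max(0)-W.min(0))
go([.523,.2145,.073],165)
s=monitor.observe();print(s["q"],s["wrist_torque"])
E
```

```text
t: 9.5
tool_pos: [0.5213, 0.2146, 0.1674]
tool_rot: [-3.14, -0.002, 2.881]
contact_force: [0.6, 0.2, -0.1]
grip_width: 0.0856
gripper_force: 0.0
ring [0.52304853 0.21547663 0.07998729] [0.05863785 0.05844095 0.00796697]
trim [0.52241979 0.21592481 0.101     ] [0.02340906 0.02272891 0.        ]
now [0.5214 0.2146 0.1676] [-1.7995e+02 -9.0000e-02  1.6494e+02] t 9.55
shift [-0.0017  0.0004  0.0946] turn [-0.05 -0.09 -0.06]
[ 2.84497725e-01  5.01681921e-01  1.59156705e+00  1.68111783e-07
  1.05016571e+00 -1.02344997e+00] [-0.02222075  0.01037749  0.0265429 ]
```

```bash
python3 -m creep '[[[-0.001,0.001,0.03,0,0,0,1],[-0.001,0.001,0.06,0,0,0,1],[-0.001,0.001,0.085,0,0,0,1],[-0.001,0.001,0.094,0,0,0,1],[-0.001,0.001,0.094,0,0,0,1]]]'; python3 -m creep '[[[0,0,0,0,0,0,0],[0,0,0,0,0,0,0],[0,0,0,0,0,0,0],[0,0,0,0,0,0,0],[0,0,0,0,0,0,0],[0,0,0,0,0,0,0]]]'; python3 -c "
from plant import monitor as m;s=m.observe();print(s['wrist_torque'],s['q'])"
```

```text
t: 10.05
tool_pos: [0.5225, 0.2152, 0.0735]
tool_rot: [-3.14, -0.002, 2.879]
contact_force: [-0.1, -0.4, 0.4]
grip_width: 0.0854
gripper_force: 0.0
t: 10.65
tool_pos: [0.5234, 0.2142, 0.0762]
tool_rot: [-3.14, 0.001, 2.88]
contact_force: [-2.5, -16.7, 13.0]
grip_width: 0.0563
gripper_force: 61.1
[-2.35545096  0.41724168  0.05716998] [ 0.28384274  0.63295711  1.66361553 -0.00221385  0.84455413 -1.02416894]
```

```bash
python3 -m creep '[[[0,-0.001,-0.002,0,0,0,0],[0,-0.001,-0.002,0,0,0,0],[0,-0.001,-0.002,0,0,0,0]]]'; python3 -c "
from plant import monitor as m;s=m.observe();print(s['wrist_torque'],s['q'])"
```

```text
t: 10.95
tool_pos: [0.5233, 0.2141, 0.0767]
tool_rot: [-3.141, 0.001, 2.88]
contact_force: [4.8, -4.8, -21.0]
grip_width: 0.0559
gripper_force: 76.7
[-0.36624143 -0.95508704  0.04959513] [ 2.83023317e-01  6.32016289e-01  1.66372021e+00 -7.93456828e-04
  8.45418835e-01 -1.02563788e+00]
```

```bash
python3 -m creep '[[[0,0,0.001,0,0,0,0],[0,0,0.001,0,0,2,0],[0,0,0.001,0,0,5,0],[0,0,0.001,0,0,10,0],[0,0,0.001,0,0,15,0],[0,0,0.001,0,0,20,0],[0,0,0.001,0,0,20,0]]]'; python3 -c "
from plant import monitor as m;s=m.observe();print(s['wrist_torque'],s['q'])"
```

```text
t: 11.65
tool_pos: [0.5232, 0.2136, 0.0765]
tool_rot: [-3.141, 0.001, 2.528]
contact_force: [0.1, -11.3, -1.9]
grip_width: 0.0559
gripper_force: 79.1
[-1.5538466  -0.30588585 -0.39577222] [ 2.82670330e-01  6.32051139e-01  1.66451516e+00 -1.56488360e-03
  8.44684681e-01 -6.73132216e-01]
```

```bash
python3 -m creep '[[[0,0,0,0,0,4,0],[0,0,0,0,0,9,0],[0,0,0,0,0,14,0],[0,0,0,0,0,19,0],[0,0,0,0,0,24,0],[0,0,0,0,0,29,0],[0,0,0,0,0,34,0],[0,0,0,0,0,39,0],[0,0,0,0,0,40,0]]]'
python3 - <<'E'
from h import *
s=monitor.observe();print(s['wrist_torque'],s['q'])
O=np.array([.54176,.13465]);y=np.array([-.2166,.9763]);x=np.array([.9763,.2166])
for n in("scene","wrist","top"):
    P=viewer.camera_params(n); im,d=viewer.read_camera(n)
    cv2.imwrite(f"pics/{n}5.png",im[:,:,::-1])
    uv,X,h=cloud(n,im,d,(0,0,640,400),P); l=np.c_[(X[:,:2]-O)@x,(X[:,:2]-O)@y]
    k=(h[:,1]>140)&((h[:,0]<8)|(h[:,0]>172))&(X[:,2]>.045)&(X[:,2]<.056)&(abs(l[:,0])<.03)&(abs(l[:,1]+.035)<.035)
    if k.sum()>5: print(n,k.sum(),np.percentile(l[k],[2,50,98],axis=0))
    k=(X[:,2]>.095)&(X[:,2]<.112)&(abs(l[:,0])<.03)&(abs(l[:,1]+.055)<.03)
    if k.sum()>5: print(n,"tube",k.sum(),np.percentile(l[k],[2,50,98],axis=0))
E
```

```text
t: 12.55
tool_pos: [0.5223, 0.213, 0.0765]
tool_rot: [-3.14, 0.002, 1.83]
contact_force: [-4.2, -15.5, 4.1]
grip_width: 0.0554
gripper_force: 79.5
[-2.58249367  0.28795713  0.45098035] [ 0.28241731  0.63171137  1.66557888 -0.00249853  0.84583649  0.02472216]
scene 18 [[ 0.00693832 -0.04690138]
 [ 0.01599099 -0.03897043]
 [ 0.02193972 -0.02921888]]
scene tube 101 [[-0.01666559 -0.07912332]
 [ 0.00024437 -0.06648583]
 [ 0.01513428 -0.04962233]]
top 47 [[-0.02465653 -0.04187976]
 [-0.00301822 -0.0372477 ]
 [ 0.02043072 -0.03193818]]
top tube 93 [[-0.01448241 -0.07412903]
 [ 0.0003882  -0.05934671]
 [ 0.01522505 -0.04531257]]
```

The ring is turning true: 60° of turn moved the jaw about 13 mm. The tube is already being pushed, with its axis at y' of about -59. I'll continue in small steps and read the torque while it moves.

```bash
cat > s.py <<'E'
from plant import monitor
s=monitor.observe();print("t %.2f q6 %.4f Mz %.3f F %s"%(s['t'],s['q'][5],s['wrist_torque'][2],s['contact_force'].round(1)))
E
python3 -m creep '[[[-0.0008,0,0,0,0,2,0],[-0.0008,0,0,0,0,4,0],[-0.0008,0,0,0,0,6,0]]]' >/dev/null; python3 s.py
python3 -m creep '[[[0,0,0,0,0,2,0]]]' >/dev/null; python3 s.py
python3 -m creep '[[[0,0,0,0,0,2,0]]]' >/dev/null; python3 s.py
python3 -m creep '[[[0,0,0,0,0,2,0]]]' >/dev/null; python3 s.py
python3 -m creep '[[[0,0,0,0,0,2,0]]]' >/dev/null; python3 s.py
python3 -m creep '[[[0,0,0,0,0,2,0]]]' >/dev/null; python3 s.py
```

```text
t 13.00 q6 0.1260 Mz 0.478 F [-7.8 -8.3  4.2]
t 13.10 q6 0.1609 Mz 0.433 F [-7.4 -8.6  4.7]
t 13.20 q6 0.1958 Mz 0.454 F [-7.4 -9.9  5.2]
t 13.30 q6 0.2307 Mz 0.433 F [-8.7 -9.3  5.2]
t 13.40 q6 0.2656 Mz 0.462 F [-8.7 -9.9  5.7]
t 13.50 q6 0.3005 Mz 0.486 F [-8.2 -9.2  6.5]
```

```bash
python3 -m creep '[[[0,0,0,0,0,2,0]]]' >/dev/null; python3 s.py
python3 -m creep '[[[0,0,0,0,0,2,0]]]' >/dev/null; python3 s.py
python3 -m creep '[[[0,0,0,0,0,2,0]]]' >/dev/null; python3 s.py
python3 -m creep '[[[0,0,0,0,0,2,0]]]' >/dev/null; python3 s.py
```

```text
t 13.60 q6 0.3354 Mz 0.441 F [-8.1 -9.3  5. ]
t 13.70 q6 0.3704 Mz 0.448 F [-8.3 -9.4  6.2]
t 13.80 q6 0.4052 Mz 0.522 F [-9.7 -9.3  7.1]
t 13.90 q6 0.4402 Mz 0.436 F [-10.4  -9.1   7. ]
```

```bash
python3 -m creep '[[[0,0,0,0,0,2,0]]]' >/dev/null; python3 s.py
python3 -m creep '[[[0,0,0,0,0,2,0]]]' >/dev/null; python3 s.py
python3 -m creep '[[[0,0,0,0,0,2,0]]]' >/dev/null; python3 s.py
```

```text
t 14.00 q6 0.4751 Mz 0.429 F [-10.2  -9.4   7.9]
t 14.10 q6 0.5100 Mz 0.447 F [-10.8  -8.1   6.7]
t 14.20 q6 0.5449 Mz 0.497 F [-12.   -8.4   7.3]
```

```bash
python3 -m creep '[[[0,0,0,0,0,2,0]]]' >/dev/null; python3 s.py
python3 -m creep '[[[0,0,0,0,0,2,0]]]' >/dev/null; python3 s.py
python3 -m creep '[[[0,0,0,0,0,2,0]]]' >/dev/null; python3 s.py
```

```text
t 14.30 q6 0.5798 Mz 0.482 F [-11.2  -7.6   8.1]
t 14.40 q6 0.6146 Mz 0.512 F [-12.   -7.5   7. ]
t 14.50 q6 0.6495 Mz 0.595 F [-12.7  -8.7   8.6]
```

```bash
python3 -m creep '[[[0,0,0,0,0,1,0]]]' >/dev/null; python3 s.py
python3 -m creep '[[[0,0,0,0,0,1,0]]]' >/dev/null; python3 s.py
```

```text
t 14.60 q6 0.6669 Mz 0.534 F [-12.8  -7.1   8.5]
t 14.70 q6 0.6838 Mz 0.613 F [-11.6  -7.2   7.7]
```

The torque rise puts first contact at q6 ≈ 0.555, which gives about 12 N now. I'll turn another 1.5°, settle, and release.

```bash
python3 -m creep '[[[0,0,0,0,0,1.5,0]]]' >/dev/null; python3 s.py
python3 -m creep '[[[0,0,0,0,0,1.5,0],[0,0,0,0,0,1.5,0]]]' >/dev/null; python3 s.py
```

```text
t 14.80 q6 0.7099 Mz 0.672 F [-12.4  -7.2   8.5]
t 15.00 q6 0.7365 Mz 0.195 F [-12.   -7.8   9. ]
```

Run:
```python
from h import *
O=np.array([.54176,.13465]);y=np.array([-.2166,.9763]);x=np.array([.9763,.2166])
n="top";P=viewer.camera_params(n); im,d=viewer.read_camera(n)
uv,X,h=cloud(n,im,d,(0,0,640,400),P); l=np.c_[(X[:,:2]-O)@x,(X[:,:2]-O)@y]
for nm,k in (("jaw",(h[:,1]>140)&((h[:,0]<8)|(h[:,0]>172))&(X[:,2]>.045)&(X[:,2]<.056)&(abs(l[:,0])<.03)&(abs(l[:,1]+.035)<.035)),("tube",(X[:,2]>.095)&(X[:,2]<.112)&(abs(l[:,0])<.03)&(abs(l[:,1]+.055)<.04))):
    if k.sum()>5: print(nm,k.sum(),np.percentile(l[k],[2,50,98],axis=0).tolist())
```

```text
jaw 47 [[-0.023721266305294232, -0.04880097874206379], [-0.0027900311636714723, -0.044160046634306574], [0.01915979294043395, -0.03882130871961238]]
tube 94 [[-0.01431056760017739, -0.08069506305670418], [0.0009315039485223466, -0.06630930847442423], [0.016254615954768684, -0.05118260354902121]]
```

The second call added another 1.5°, so the force is now about 17–18 N. I'll back off 1.5° and let go.

```bash
python3 -m creep '[[[0,0,0,0,0,-1.5,0],[0,0,0,0,0,-1.5,0],[0,0,0,0,0,-1.5,0]]]' >/dev/null; python3 s.py
python3 -m creep '[[[0,0,0,0,0,0,1],[0,0,0,0,0,0,1],[0,0,0,0,0,0,1],[0,0,0,0,0,0,1],[0,0,0,0,0,0,1],[0,0,0,0,0,0,1]]]'; python3 -m creep '[[[0,0,-0.02,0,0,0,1],[0,0,-0.06,0,0,0,1],[0,0,-0.1,0,0,0,1],[0,0,-0.14,0,0,0,1],[-0.05,0,-0.16,0,0,0,1],[-0.1,0,-0.16,0,0,0,1],[-0.1,0,-0.16,0,0,0,1]]]'
python3 - <<'E'
from h import *
n="wrist";P=viewer.camera_params(n); im,d=viewer.read_camera(n)
cv2.imwrite("pics/w6.png",im[:,:,::-1]); s=monitor.observe(); print(s["tool_pos"],s["tool_rot"])
E
```

```text
t 15.35 q6 0.7093 Mz 0.266 F [-11.8  -8.    8.2]
t: 15.95
tool_pos: [0.5233, 0.2138, 0.0757]
tool_rot: [3.141, -0.0, 1.144]
contact_force: [-0.6, 0.5, 0.8]
grip_width: 0.0853
gripper_force: 0.0
t: 16.65
tool_pos: [0.4795, 0.1194, 0.2363]
tool_rot: [-3.142, 0.001, 1.142]
contact_force: [-1.1, 0.4, -2.3]
grip_width: 0.0854
gripper_force: 0.0
[0.48059626 0.12062477 0.23614488] [3.14141862e+00 2.81643365e-04 1.14130069e+00]
```

View pics/w6.png

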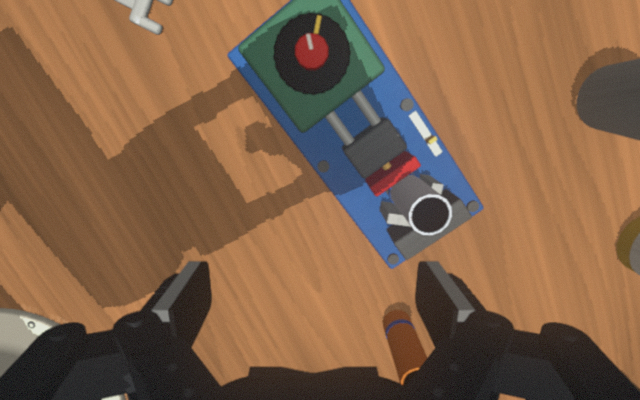

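The jaw (395,172) presses the tube (430,214) into the V. The yellow mark turned about 99°, which matches the commanded ring turn, so the ring did not slip. Before handing in, I'll check the trim mark numerically.

Run:
```python
from h import *
Z=np.load("pics/w1.npz");Pa={k:Z[k] for k in("mtx","dist","R","t")};ia=Z["im"]
Pb=viewer.camera_params("wrist");ib=cv2.imread("pics/w6.png")[:,:,::-1].copy()
for P,im,c in((Pa,ia,(314,36)),(Pb,ib,(312,48))):
    H=cv2.cvtColor(im,cv2.COLOR_RGB2HSV).astype(int); v,u=np.mgrid[:400,:640]; near=np.hypot(u-c[0],v-c[1])<18
    red=near&(H[...,1]>150)&((H[...,0]<8)|(H[...,0]>172)); w=near&(H[...,1]<90)&(H[...,2]>120)
    f=lambda m:ray(P,np.c_[u[m],v[m]],.101)[:,:2]
    R=f(red);W=f(w);C=(R.min(0)+R.max(0))/2
    D=W.mean(0)-C;L=cv2.fitLine(np.float32(W),cv2.DIST_L2,0,.01,.01).ravel()
    print(C,w.sum(),np.degrees(np.arctan2(D[1],D[0])),np.degrees(np.arctan2(L[1],L[0])),np.linalg.norm(D))
```

```text
[0.52364096 0.21517588] 67 81.51321697915787 76.83265 0.006757939110493808
[0.52453856 0.21739239] 69 77.47035356001518 78.4864 0.005902472173413135
```

The trim mark's direction is unchanged within measurement error (76.8° before, 78.5° now). Handing in.

```bash
python3 -c "
from plant import ctrl;print(ctrl.finish_job())"
```

```text
the job is handed in; nothing more can be done
None
```

The job is handed in: the aluminium tube stands upright in the V, held by the jaw at about 15 N (estimated from the wrist torque), with the trim knob unturned as far as I could measure and the ring released.

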